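# Turn a rocking warming stand until it sits firm, then set the dish on it

### The arm

A 6-joint arm with a two-finger parallel gripper is mounted at the origin on a cart in front of the work surface, level with it; the furniture and walls round the work are solid. World frame = base frame: x ahead of the robot, y to its left, z up, the work surface at z = 0. Lengths are in m, angles in degrees, forces in N, time in s.
With the tool pointing down it reaches from about 0.3 to 0.75 m from the base axis. Payload 8.5 kg.
Tool frame: the origin (TCP) lies at the centre of the arm's flange, where the gripper is bolted on; the fingertips stand 173 mm ahead of it and the grasp point (between the pads) lies env.pinch_z ahead of it (env.pinch_z is the distance from the TCP to the grasp point, in m); z points along the fingers, y is the line along which they close (so a half turn about z gives the same grasp; the last joint's range is limited). The gripper opens to 85 mm and grips with 20 to 120 N. Pads are 22 mm wide; open, the fingers measure 114 mm over their backs; the gripper's body (76 mm by 85 mm) begins 54 mm behind the grasp point. The pads swing forward as they close: fully open they stand 13 mm farther back than shut.
Start: joints at [64.498, 21.807, 74.336, -0, 83.858, -12.336], TCP at [0.125, 0.536, 0.405] pointing down, gripper open.
Joint ranges: [-178.18, 178.18], [-50.72, 133.34], [12.68, 142.11], [-81.47, 261.47], [9.98, 163.14], [-165.26, 165.26]. Speed limits (degrees/s): [136.94, 136.94, 180, 180, 180, 180].

### API

Orientations are given as a 3x3 rotation matrix whose columns are the frame's x, y, z axes.
In Python, from rig import env, get_image, job, spotter gives the robot as it stands. The module is installed in compiled form; this text tells all that it offers.
- The arm moves only by the shell command python3 -m creep 'ROWS' [FORCE]. ROWS is text: rows parted by semicolons, each of 7 numbers parted by spaces: the turn, a rotation vector about the tool's x, y, z in units of 8 degrees (1.0 is 8 degrees), then the shift along the tool's x, y, z in units of 30 mm (1.0 is 30 mm), then the finger opening in mm, from 0 to 85.4. A call has 1 to 12 rows; each row is the pose to reach, as a shift and turn from the pose commanded when the call began, along the tool's axes at that moment; what a row does not reach only later rows make up. A row lasts 1/10 s, in which the tool goes at most 50 mm and 8.59 degrees, less where a joint would pass 70% of its speed; a pose out of reach is approached as far as the arm can. A call with a gripper value outside its range is refused whole. The fingers move at their own pace and stop on an object; FORCE is the grip in N (left out, the last holds). Time passes only in rows, so rows that repeat a pose let the fingers close. It gives the time, the measured TCP pose, the force, the opening and the grip force at its end, in the units of the state.
- env.observe(): the state, without advancing time (a new reading comes with each control period).
- get_image(name): name is "scene" or "top" or "wrist"; returns a dict with "image" (384x512x3 uint8, blue, green, red), "depth" (384x512 float32, m along the optical axis (not along the pixel's ray), 0 where there is no reading), "intrinsics" (3x3 intrinsics, pixels), "view" (4x4, takes a point from world to camera coordinates). Camera axes: x right, y up, looking along -z (the intrinsics and any distortion apply to the point x, -y, -z); pixel columns grow to the right and rows downward; lengths in m; the calibration is good to about 2 mm. A picture is of the moment at which its call begins.
- job.close_job(): hands the job in; it is judged then, once.
Trained networks look in a picture, given as the dict that the camera call returned (one of the last four; its "shot" number tells which), for a name from the list of things; names that differ only in an ending like _2 or _b are one class to them, and where a whole thing is asked for, a point or a joint stands for the part that bears it (a point fixed in the world has none). Each returns a list of dicts, best first, with "p" (0 to 1); they miss things now and then, are a little off and sometimes report something else, mostly with a low value. They report only what shows in the picture. A call takes as long as a camera call.
- spotter.boxes_of(label, picture): "xy" ([column, row] in pixels, amid what is visible of it).
The state is a dict: "time_s": time; "q": joint angles; "qvel": joint speeds; "joint_efforts": joint torques, N m; "position": TCP position; "tool_rot": TCP orientation; "ft_force": force on the tool from outside, world axes, zero at the start; "wrist_torque": the same for the moment, N m; "grip_width": finger opening in m; "gripper_force": force on a finger pad.
Only numpy, scipy, OpenCV 4.12 (cv2) and the standard library are available. Lean on these libraries where they do the work, as an engineer would, in place of code of your own. Each camera call takes 0.05 s, during which the arm holds its last target. There are 200 camera calls.

### The job

The steel warming stand rocks because its two long feet are not in the notches of its round wooden base. Turn the stand on the base, without lifting it off, until both long feet drop into the notches and it stands level and steady; only then take the terracotta dish from the hob and set it gently, upright and centred on the stand, and let go. Leave everything else where it is.

Things in the scene. Friction and masses are not known exactly. Their poses are not given: they have to be found in the camera images.
- base: Round wooden base, 194 mm across, fixed to the worktop. Origin: centre of its underside, on the worktop; z up. A flat deck 18 mm above the worktop is ringed by a low rim (inner radius 85, outer 96, top 26 mm). Two notches are let into the deck at its own +x and -x, 76 mm from the centre.
- notch_1 (a point): Centre of the floor of the base's +x notch, 12 mm above the worktop: a dark-floored pocket from radius 66 out to the rim, about 25 mm wide along the circle; a brass stud on the rim marks it.
- notch_2 (a point): The same for the base's -x notch, opposite.
- stand: Loose steel stand, 0.3 to 0.6 kg, inside the rim (3 mm play). Origin: centre, level with the long feet's tips; z its upright. Top (cross bars in a ring of outer radius 70) at 40 mm. Long feet at its +x and -x; at +y and -y short feet, 6 mm higher, curved skids too wide for a notch. Long feet on the deck: origin 18 mm over the worktop, leans about 4 degrees about its x axis. In the notches: level, origin at 12 mm.
- long_foot (a point): Tip of the stand's +x long foot (dark, 12 mm thick, round end), at radius 76; the other is opposite at -x. Either foot may go in either notch.
- ear_1 (a point): Middle of the stand's +x ear, 106 mm from its axis and 36 mm above its origin; a like ear at -x. Each is a flat wire loop above a long foot, 34 mm wide, 8 mm thick, reaching past the rim to radius 124. Pushed sideways, it slides the stand round inside the rim.
- dish: Terracotta dish, 123 mm across the rim, 104 mm across the foot, 28 mm high, 0.2 to 0.35 kg. Origin: centre of its underside. The wall leans outward by about 20 degrees, so upright fingers make it hang aslant; it can be pinched by the rim from above, one finger inside (inner floor about 7 mm up). It starts on the hob, whose glass is 5 mm above the worktop; two knobs 30 mm high lie in front of it, and a wall cabinet hangs 0.6 m above the back of the hob.
- egg_timer: White egg timer, 60 mm across, 54 high; bystander. Origin: centre of its underside.
- matchbox: Orange matchbox, 53x36x15 mm; bystander. Origin: centre of its underside.
- tealight: Tealight, 38 mm across, 16 high; bystander. Origin: centre of its underside.
- tealight_2: Tealight, 38 mm across, 16 high; bystander. Origin: centre of its underside.
- espresso_cup: White espresso cup with a handle, 64x91x50 mm; bystander. Origin: centre of its underside.

How it is judged (in metres and radians):
On the way:
1. the stand sits level with both long feet in the notches, the dish not yet over it (angle between stand's own z axis and vertical below 0.025 rad and z of stand in the frame of base between 0.009 and 0.0145 m and angle between the x axis of stand and the x axis of base, either way round below 0.14 rad and horizontal distance between stand and base below 0.009 m and horizontal distance between dish and stand above 0.1 m), for 0.3 s.
At the end, for the whole second after the job is handed in: The stand is level (within 1.4 degrees) on its base with both long feet down in the notches, and the dish stands upright on it, at rest, its centre within 20 mm of the stand's centre (angle between stand's own z axis and vertical below 0.025 rad and z of stand in the frame of base between 0.009 and 0.0145 m and angle between the x axis of stand and the x axis of base, either way round below 0.14 rad and horizontal distance between stand and base below 0.009 m and horizontal distance between dish and stand below 0.02 m and angle between dish's own z axis and vertical below 0.05 rad and z of dish in the frame of stand between 0.036 and 0.044 m and contact force between dish and stand above 1 N and linear speed of dish below 0.01 m/s and angular speed of stand below 0.05 rad/s); the robot touches nothing.
It fails at once if the stand is lifted off its base (its origin more than 35 mm above the worktop) or tipped over (more than 20 degrees) (z of stand in the frame of base above 0.035 m or angle between stand's own z axis and vertical above 0.35 rad).
It fails at once if the dish falls onto the stand (faster than 0.7 m/s close above it) (linear speed of dish above 0.7 m/s and horizontal distance between dish and stand below 0.06 m).
It fails at once if a bystander is moved by more than 30 mm (distance of any of egg_timer, matchbox, tealight, tealight_2, espresso_cup from where it was at the start of the episode above 0.03 m).
It also fails if it takes over 67 s, if anything falls off the work surface, if the arm or the gripper's body presses on something with over 40 N, if the wrist force passes 120 N, or if a joint passes its speed limit or range.

## Working session

There is one attempt and no reset: what is moved stays moved. The work goes in short steps, Python scripts to look and compute and a shell command to move; the robot and the scene stay as the last step left them, time stands still between calls to the robot, and variables do not carry over. Pictures are saved under pics/ and viewed, at most 10 in all, crops included, and the job is handed in when it is done.

```bash
mkdir -p pics; cat > h.py <<'E'
import numpy as np, cv2
from rig import env,get_image,job,spotter
def w(p,c,r,d=None,z=None):
    K=p["intrinsics"];V=np.linalg.inv(p["view"])
    ray=np.array([(c-K[0,2])/K[0,0],-(r-K[1,2])/K[1,1],-1.])
    o=V[:3,3];dr=V[:3,:3]@ray
    if z is not None: return o+dr*(z-o[2])/dr[2]
    if d is None:
        a=p["depth"][int(r)-1:int(r)+2,int(c)-1:int(c)+2];d=np.median(a[a>0])
    return o+dr*d
def cloud(p):
    K=p["intrinsics"];V=np.linalg.inv(p["view"]);d=p["depth"]
    r,c=np.mgrid[:d.shape[0],:d.shape[1]]
    P=np.stack([(c-K[0,2])/K[0,0]*d,-(r-K[1,2])/K[1,1]*d,-d],-1)
    return P@V[:3,:3].T+V[:3,3]
E
python3 - <<'E'
from h import *
np.set_printoptions(precision=4,suppress=True)
s=env.observe();print(s["position"],s["tool_rot"],env.pinch_z,s["ft_force"])
t=get_image("top");sc=get_image("scene")
for n,p in(("top",t),("scene",sc)):
    print(n,p["view"][2])
    for l in "base stand dish long_foot ear_1 notch_1 egg_timer matchbox tealight espresso_cup".split():
        for b in spotter.boxes_of(l,p)[:3]:
            print(l,round(b["p"],2),np.round(b["xy"]),w(p,*b["xy"]))
cv2.imwrite("pics/a.png",cv2.resize(t["image"],(800,600),interpolation=cv2.INTER_CUBIC));cv2.imwrite("pics/b.png",cv2.resize(sc["image"],(800,600)))
E
```

```text
[0.1253 0.5355 0.4041] [[-0.9737  0.2278 -0.0006]
 [ 0.2278  0.9737 -0.0013]
 [ 0.0003 -0.0015 -1.    ]] 0.1547 [-0.2334  0.9144 -0.0074]
top [-0.3461  0.0919  0.9337 -1.0481]
base 0.77 [194. 242.] [0.5129 0.1348 0.0559]
stand 0.73 [193. 237.] [0.5258 0.1329 0.0553]
dish 0.94 [384. 192.] [ 0.5137 -0.3684  0.0268]
long_foot 0.69 [191. 234.] [0.5331 0.1369 0.057 ]
ear_1 0.62 [194. 234.] [0.5308 0.1287 0.0564]
ear_1 0.34 [266. 137.] [ 0.7553 -0.1201  0.016 ]
notch_1 0.6 [196. 237.] [0.5241 0.1254 0.0554]
egg_timer 0.67 [307. 248.] [ 0.4227 -0.1272  0.0471]
matchbox 0.72 [264. 138.] [ 0.7564 -0.1143  0.0141]
tealight 0.77 [160. 300.] [0.4088 0.2495 0.0089]
tealight 0.67 [217. 140.] [0.7887 0.0116 0.0083]
espresso_cup 0.45 [196. 241.] [0.5248 0.1307 0.0208]
scene [-0.4006 -0.7229  0.5629 -1.122 ]
stand 0.73 [214. 190.] [0.5286 0.1002 0.0557]
dish 0.6 [285. 285.] [ 0.5159 -0.368   0.0274]
long_foot 0.6 [212. 184.] [0.5393 0.14   0.0544]
long_foot 0.3 [211. 196.] [0.5025 0.0725 0.0539]
ear_1 0.74 [211. 190.] [0.5227 0.1124 0.0498]
notch_1 0.9 [211. 200.] [0.5113 0.0983 0.0175]
notch_1 0.19 [283. 282.] [ 0.518  -0.3545  0.0259]
egg_timer 0.84 [214. 249.] [ 0.4115 -0.1486  0.0286]
matchbox 0.45 [303. 213.] [ 0.7531 -0.1162  0.0129]
tealight 0.62 [167. 191.] [0.4032 0.2477 0.008 ]
tealight 0.59 [214. 189.] [0.5292 0.1037 0.0576]
tealight 0.49 [288. 194.] [0.7735 0.01   0.0089]
espresso_cup 0.84 [269. 174.] [0.7768 0.1438 0.0218]
espresso_cup 0.31 [211. 247.] [ 0.4065 -0.1438  0.0345]
```

View pics/a.png

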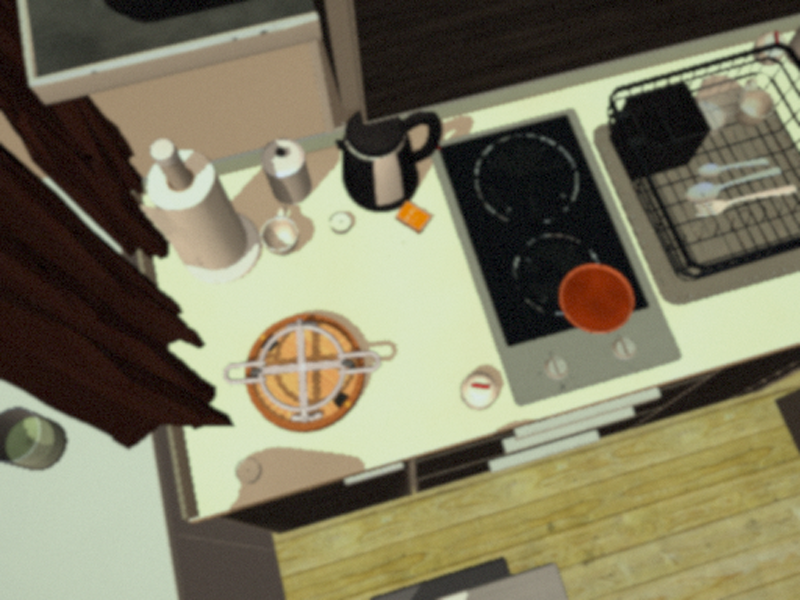

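View pics/b.png

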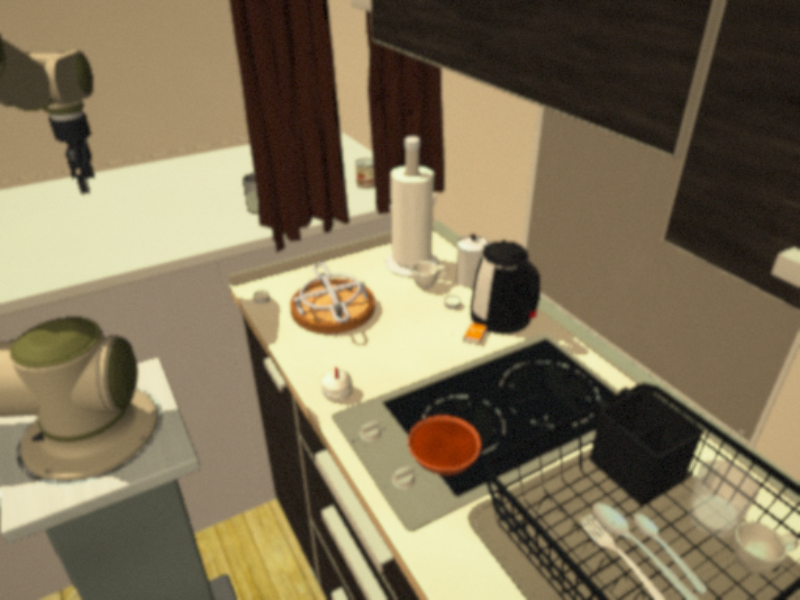

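The top view shows the base about (305,370) in the 800-px image, its notches near (342,400) and (263,338), and the ears left (238,372) and right (375,355). The dish is at (596,298). I'll rectify the region metrically.

```bash
cat >> h.py <<'E'
def ortho(p,cx,cy,z,half=.14,n=560):
    # image up = +x world, left = +y
    r,c=np.mgrid[:n,:n]
    X=cx+half-(r+.5)*2*half/n; Y=cy+half-(c+.5)*2*half/n
    P=np.stack([X,Y,np.full_like(X,z),np.ones_like(X)],-1)@p["view"].T
    K=p["intrinsics"]
    u=K[0,0]*P[...,0]/-P[...,2]+K[0,2]; v=K[1,1]*-P[...,1]/-P[...,2]+K[1,2]
    return cv2.remap(p["image"],u.astype(np.float32),v.astype(np.float32),cv2.INTER_CUBIC)
E
python3 - <<'E'
from h import *
np.set_printoptions(precision=4,suppress=True)
t=get_image("top")
a=ortho(t,.52,.13,.018,n=400);b=ortho(t,.52,.13,.056,n=400)
cv2.imwrite("pics/c.png",np.hstack([a,b]))
C=cloud(t).reshape(-1,3);C=C[t["depth"].ravel()>0]
def circ(P):
    A=np.c_[2*P[:,:2],np.ones(len(P))];x=np.linalg.lstsq(A,(P[:,:2]**2).sum(1),rcond=None)[0]
    return x[:2],np.sqrt(x[2]+x[:2]@x[:2])
# dish
m=(np.hypot(C[:,0]-.515,C[:,1]+.37)<.09)&(C[:,2]>.024)&(C[:,2]<.05)
D=C[m];print(len(D),D.max(0),D.min(0),D.mean(0))
from scipy.optimize import minimize
c,R=cv2.minEnclosingCircle(D[:,:2].astype(np.float32));print("dish",c,R)
m=(np.hypot(C[:,0]-.52,C[:,1]-.13)<.14)&(C[:,2]>.04)&(C[:,2]<.075)
S=C[m];print(len(S));c,R=cv2.minEnclosingCircle(S[:,:2].astype(np.float32));print("stand",c,R)
far=S[np.hypot(*(S[:,:2]-np.array(c)).T)>.085];print(far)
m=(np.hypot(C[:,0]-.52,C[:,1]-.13)<.12)&(C[:,2]>.021)&(C[:,2]<.03)
c,R=cv2.minEnclosingCircle(C[m][:,:2].astype(np.float32));print("base",c,R)
E
```

```text
1583 [ 0.5783 -0.3017  0.0379] [ 0.4258 -0.4268  0.024 ] [ 0.5164 -0.3638  0.0282]
dish (0.5019380450248718, -0.3645963668823242) 0.07742878794670105
1448
stand (0.5362894535064697, 0.13103090226650238) 0.12386410683393478
[[0.5295 0.0283 0.0561]
 [0.5281 0.026  0.0583]
 [0.5284 0.0235 0.0549]
 [0.5265 0.0213 0.059 ]
 [0.5265 0.0188 0.0567]
 [0.5261 0.0164 0.0556]
 [0.5317 0.0456 0.0565]
 [0.5305 0.0432 0.0584]
 [0.5299 0.0408 0.058 ]
 [0.5292 0.0385 0.0581]
 [0.5286 0.0361 0.0577]
 [0.5277 0.0337 0.0584]
 [0.5276 0.0314 0.0563]
 [0.5268 0.029  0.0569]
 [0.5252 0.0267 0.0597]
 [0.5252 0.0243 0.0575]
 [0.5233 0.022  0.0616]
 [0.5241 0.0195 0.0565]
 [0.5221 0.0172 0.061 ]
 [0.5212 0.0149 0.0618]
 [0.5291 0.0462 0.0569]
 [0.5279 0.0439 0.0587]
 [0.5263 0.0415 0.0619]
 [0.5275 0.0391 0.0553]
 [0.5259 0.0368 0.0583]
 [0.5248 0.0344 0.0598]
 [0.5238 0.0321 0.0609]
 [0.5242 0.0296 0.0572]
 [0.5231 0.0273 0.0587]
 [0.5231 0.0249 0.0562]
 [0.5222 0.0225 0.0571]
 [0.5212 0.0202 0.058 ]
 [0.5214 0.0178 0.055 ]
 [0.52   0.0154 0.0574]
 [0.5189 0.0131 0.059 ]
 [0.5192 0.0107 0.0555]
 [0.5279 0.04
[... 4346 characters left out ...]
 0.0544]
 [0.5404 0.2453 0.0547]
 [0.54   0.2431 0.0538]
 [0.5387 0.2404 0.0559]
 [0.5381 0.2381 0.0557]
 [0.5361 0.235  0.0599]
 [0.5369 0.2335 0.0549]
 [0.537  0.2316 0.0524]
 [0.5358 0.229  0.0542]
 [0.5348 0.2265 0.0551]
 [0.5351 0.2246 0.0518]
 [0.5316 0.2208 0.0613]
 [0.5336 0.2198 0.0524]
 [0.5317 0.2169 0.0564]
 [0.5389 0.2464 0.0515]
 [0.5359 0.2426 0.0593]
 [0.5357 0.2406 0.0576]
 [0.5369 0.2393 0.0513]
 [0.5358 0.2367 0.0528]
 [0.5348 0.2342 0.0538]
 [0.5331 0.2313 0.0572]
 [0.5342 0.2299 0.0512]
 [0.451  0.1484 0.0549]
 [0.4517 0.1466 0.049 ]
 [0.4501 0.144  0.0532]
 [0.4497 0.1494 0.0505]
 [0.4493 0.1472 0.049 ]]
base (0.5351688265800476, 0.13106708228588104) 0.09722964465618134
```

View pics/c.png

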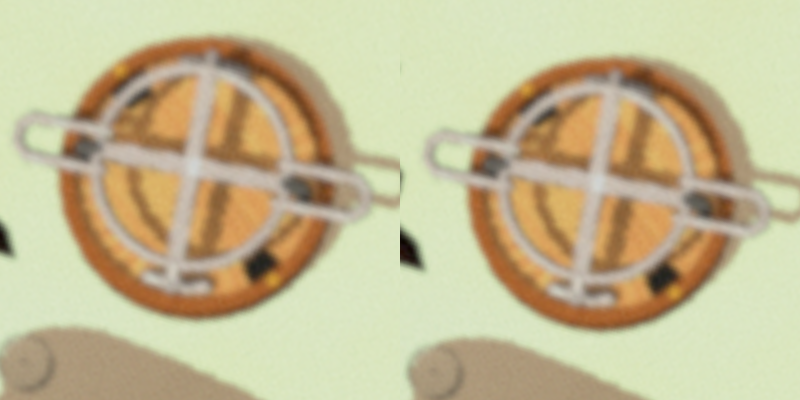

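The ortho (0.7 mm/px) shows notches at (261,265) and (135,97), so the base axis is about 37°, centre about (.533,.131). The ears give a stand axis of about 81°, so I need to turn it about −44°. I'll straddle the right ear.

```bash
R="";python3 -m creep '10.75 0 0 0 0 0 55' >/dev/null 2>&1 <&- ; python3 -c "
from rig import env;s=env.observe();print(s['time_s'],s['q'],s['position'],s['tool_rot'],s['grip_width'])"
```

```text
1.25 [ 64.77799645  23.0587768   72.41134882  -1.81226167  92.98045861
 -12.01071282] [0.12510433 0.53510202 0.40517094] [[-9.73694836e-01  2.25300407e-01 -3.40307710e-02]
 [ 2.27855919e-01  9.62631902e-01 -1.46360860e-01]
 [-2.16055448e-04 -1.50264926e-01 -9.88645743e-01]] 0.07294937336964784
```

I put the turn on the tool's x axis by mistake, which tilted it by 8.6°. I'll undo that first.

```bash
python3 -m creep '-1.074 0 0 0 0 0 55;-1.074 0 0 0 0 0 55'; python3 -m creep '0 0 10.75 -16.5 -13.72 0 55;0 0 10.75 -16.5 -13.72 0 55;0 0 10.75 -16.5 -13.72 0 55;0 0 10.75 -16.5 -13.72 0 55;0 0 10.75 -16.5 -13.72 0 55;0 0 10.75 -16.5 -13.72 0 55;0 0 10.75 -16.5 -13.72 0 55;0 0 10.75 -16.5 -13.72 0 55;0 0 10.75 -16.5 -13.72 0 55;0 0 10.75 -16.5 -13.72 0 55;0 0 10.75 -16.5 -13.72 0 55;0 0 10.75 -16.5 -13.72 0 55'; python3 -c "
from rig import env;s=env.observe();print(s['time_s'],s['q'],s['position'],s['tool_rot'],s['grip_width'])"
```

```text
time_s: 1.45
position: [0.1252, 0.5354, 0.4049]
tool_rot: [[-0.974, 0.228, 0.001], [0.228, 0.974, 0.003], [-0.0, 0.003, -1.0]]
ft_force: [0.3, -0.5, -0.3]
grip_width: 0.0549
gripper_force: 0.0
time_s: 2.65
position: [0.4879, 0.0549, 0.405]
tool_rot: [[0.16, 0.987, -0.002], [0.987, -0.16, -0.0], [-0.001, -0.002, -1.0]]
ft_force: [-0.0, 0.2, 0.4]
grip_width: 0.0548
gripper_force: 0.0
2.65 [-7.42420842e+00  1.58849871e+01  8.32834249e+01 -3.53732249e-02
  8.09391085e+01  1.78357587e+00] [0.48793616 0.05486017 0.40501046] [[ 1.59918112e-01  9.87128378e-01 -1.93960398e-03]
 [ 9.87130058e-01 -1.59919096e-01 -3.62085624e-04]
 [-6.67604711e-04 -1.85673734e-03 -9.99998053e-01]] 0.05475477164278166
```

```bash
python3 -m creep '0 0 0 -0.95 1 2 55;0 0 0 -0.95 1 4.5 55;0 0 0 -0.95 1 4.5 55;0 0 0 -0.95 1 4.5 55'; python3 - <<'E'
from h import *
np.set_printoptions(precision=4,suppress=True)
p=get_image("wrist")
cv2.imwrite("pics/d.png",np.hstack([p["image"][:, :],]))
print(np.linalg.inv(p["view"]))
C=cloud(p);d=p["depth"]
m=(d>0)&(C[...,2]>.04)&(C[...,2]<.07)&(C[...,1]<.03)&(C[...,1]>.012)&(np.abs(C[...,0]-.51)<.04)
S=C[m];print(len(S),S.min(0),S.max(0)) if m.any() else None
E
```

```text
time_s: 3.05
position: [0.5115, 0.0234, 0.2654]
tool_rot: [[0.16, 0.987, -0.012], [0.987, -0.16, 0.002], [-0.0, -0.012, -1.0]]
ft_force: [0.4, 0.1, 0.8]
grip_width: 0.0549
gripper_force: 0.0
[[ 0.9873  0.1484  0.0574  0.5243]
 [-0.1587  0.9434  0.2911  0.098 ]
 [-0.011  -0.2965  0.955   0.2343]
 [ 0.      0.      0.      1.    ]]
753 [0.496  0.0121 0.0518] [0.5304 0.03   0.0595]
```

View pics/d.png

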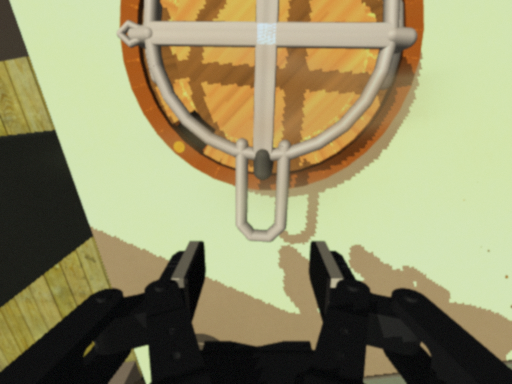

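The wrist view shows the ear loop at (262,195), centred between the fingers at (190,265) and (325,265). One notch shows at (185,125). I'll descend.

```bash
python3 -m creep '0 0 0 0 0 1 55;0 0 0 0 0 1.8 55;0 0 0 0 0 2.17 55;0 0 0 0 0 2.17 55;0 0 0 0 0 2.17 55'; python3 - <<'E'
from h import *
np.set_printoptions(precision=4,suppress=True)
# plan: TCP target for straddle angle a (ear dir), r=.110
s=env.observe();c=np.array([.532,.131]);R=s["tool_rot"];p=s["position"]
for a in (-99,-112,-125,-138,-146,-150):
    t=c+.110*np.array([np.cos(np.radians(a)),np.sin(np.radians(a))])
    d=np.r_[t-p[:2],0]; l=R.T@d/.03
    h0=np.degrees(np.arctan2(R[1,1],R[0,1])); print(a,"turn",round((h0-(a+90))/8,2),l.round(2))
E
```

```text
time_s: 3.6
position: [0.5127, 0.0241, 0.2064]
tool_rot: [[0.159, 0.987, 0.002], [0.987, -0.159, -0.001], [-0.0, 0.003, -1.0]]
ft_force: [0.3, 0.2, -0.0]
grip_width: 0.055
gripper_force: 0.0
-99 turn -0.02 [-0.05  0.08  0.  ]
-112 turn 1.61 [ 0.05 -0.75 -0.  ]
-125 turn 3.23 [ 0.32 -1.53 -0.  ]
-138 turn 4.86 [ 0.76 -2.23 -0.01]
-146 turn 5.86 [ 1.11 -2.61 -0.01]
-150 turn 6.36 [ 1.31 -2.78 -0.01]
```

```bash
python3 -m creep '0 0 0.8 0.02 -0.37 0 55;0 0 1.2 0.03 -0.55 0 55;0 0 1.61 0.05 -0.75 0 55;0 0 2 0.1 -0.95 0 55;0 0 2.4 0.16 -1.15 0 55;0 0 2.8 0.24 -1.34 0 55;0 0 3.23 0.32 -1.53 0 55;0 0 3.65 0.42 -1.72 0 55;0 0 4.05 0.53 -1.9 0 55;0 0 4.45 0.64 -2.06 0 55;0 0 4.86 0.76 -2.23 0 55;0 0 4.86 0.76 -2.23 0 55';  cat > st.py <<'E'
from h import *
import sys
np.set_printoptions(precision=4,suppress=True)
t=get_image("top");C=cloud(t).reshape(-1,3);C=C[t["depth"].ravel()>0]
c=np.array([.533,.131])
m=(np.hypot(*(C[:,:2]-c).T)<.072)&(C[:,2]>.04)&(C[:,2]<.07);S=C[m]
A=np.c_[S[:,:2]-c,np.ones(len(S))];x=np.linalg.lstsq(A,S[:,2],rcond=None)[0]
print("top plane tilt deg",np.degrees(np.hypot(*x[:2])).round(2),"z at c",x[2].round(4),len(S))
cv2.imwrite(sys.argv[1],cv2.resize(ortho(t,.53,.13,.05,n=400),(500,500)))
E
python3 st.py pics/e.png
```

```text
time_s: 4.8
position: [0.45, 0.0573, 0.2062]
tool_rot: [[0.744, 0.668, 0.003], [0.668, -0.744, -0.001], [0.002, 0.002, -1.0]]
ft_force: [0.2, 0.3, 0.6]
grip_width: 0.0549
gripper_force: 0.1
top plane tilt deg 3.49 z at c 0.0566 478
```

View pics/e.png

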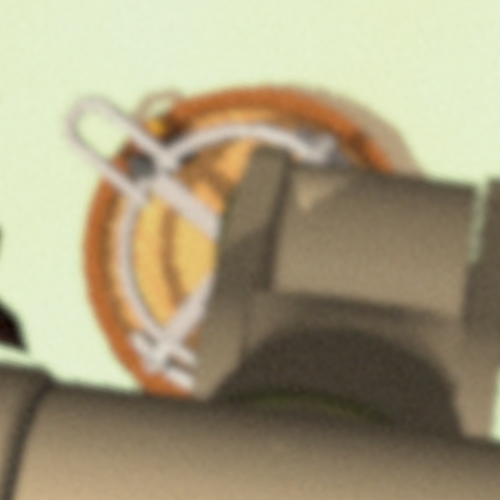

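The ear has followed, but the stand is not down yet (tilt 3.5°, left ear at (95,125)). I'll continue slowly.

```bash
python3 -m creep '0 0 0.3 0 -0.15 0 55;0 0 0.6 0.01 -0.3 0 55;0 0 0.9 0.03 -0.46 0 55;0 0 0.9 0.03 -0.46 0 55;0 0 0.9 0.03 -0.46 0 55'; python3 st.py pics/f.png; python3 -m creep '0 0 0.2 0 -0.1 0 55;0 0 0.35 0 -0.18 0 55;0 0 0.35 0 -0.18 0 55;0 0 0.35 0 -0.18 0 55'; python3 st.py pics/f.png
```

```text
time_s: 5.35
position: [0.4415, 0.0679, 0.2051]
tool_rot: [[0.82, 0.572, 0.001], [0.572, -0.82, -0.0], [0.001, 0.001, -1.0]]
ft_force: [0.4, -0.9, -0.7]
grip_width: 0.0549
gripper_force: 0.6
top plane tilt deg 2.76 z at c 0.0547 453
time_s: 5.8
position: [0.4381, 0.0725, 0.2047]
tool_rot: [[0.848, 0.53, -0.0], [0.53, -0.848, 0.0], [-0.0, -0.0, -1.0]]
ft_force: [0.2, 0.4, 0.1]
grip_width: 0.0549
gripper_force: 0.0
top plane tilt deg 0.35 z at c 0.051 444
```

It dropped in. I'll back off 8 mm, rise and check.

```bash
python3 -m creep '0 0 0 0 0.27 0 55;0 0 0 0 0.27 0 55;0 0 0 0 0.27 -1 55;0 0 0 0 0.27 -2.5 55;0 0 0 0 0.27 -4 55;0 0 0 0 0.27 -5.5 55;0 0 0 -4 0.27 -6.5 55;0 0 0 -4 0.27 -6.5 85;0 0 0 -4 0.27 -6.5 85;0 0 0 -4 0.27 -6.5 85;0 0 0 -4 0.27 -6.5 85'; python3 st.py pics/g.png; python3 - <<'E'
from h import *
from scipy.optimize import least_squares
np.set_printoptions(precision=4,suppress=True)
for v in("top","scene"):
    t=get_image(v);C=cloud(t);I=cv2.cvtColor(t["image"],cv2.COLOR_BGR2HSV)
    red=((I[...,0]<10)|(I[...,0]>172))&(I[...,1]>150)&(I[...,2]>60)&(t["depth"]>0)&(np.hypot(C[...,0]-.52,C[...,1]+.36)<.1)
    k=cv2.findContours(red.astype(np.uint8),cv2.RETR_EXTERNAL,cv2.CHAIN_APPROX_NONE)[0];k=max(k,key=cv2.contourArea)
    # silhouette at rim plane z=.033
    P=np.array([w(t,c,r,z=.033)[:2] for c,r in k[:,0]])
    f=least_squares(lambda q:np.hypot(*(P-q[:2]).T)-q[2],[.52,-.36,.06],loss="soft_l1",f_scale=.001).x
    print(v,"dish",f)
    m=red&(C[...,2]>.028)&(C[...,2]<.04);S=C[m];print(len(S),S.min(0),S.max(0),(S.min(0)+S.max(0))/2)
t=get_image("top");C=cloud(t).reshape(-1,3);c=np.array([.533,.131]);r=np.hypot(*(C[:,:2]-c).T)
m=(r<.13)&(r>.101)&(C[:,2]>.035)&(C[:,2]<.065);S=C[m]
a=np.degrees(np.arctan2(S[:,1]-c[1],S[:,0]-c[0]))
for lo in(a>0,a<0):print("ear",len(a[lo]),S[lo].mean(0),a[lo].mean(),r[m][lo].max())
m=(r<.071)&(C[:,2]>.044)&(C[:,2]<.06);S=C[m]
print("ring mid",(S.min(0)+S.max(0))/2, S.max(0)-S.min(0)); cc,R=cv2.minEnclosingCircle(S[:,:2].astype(np.float32));print(cc,R)
E
```

```text
time_s: 6.95
position: [0.3406, 0.0019, 0.3999]
tool_rot: [[0.849, 0.528, 0.001], [0.528, -0.849, -0.0], [0.001, 0.001, -1.0]]
ft_force: [0.5, 0.7, 0.4]
grip_width: 0.0847
gripper_force: 0.0
top plane tilt deg 0.12 z at c 0.051 1041
top dish [ 0.5194 -0.3623  0.0604]
688 [ 0.4588 -0.4247  0.028 ] [ 0.5784 -0.3012  0.0376] [ 0.5186 -0.3629  0.0328]
scene dish [ 0.5214 -0.3601  0.0555]
265 [ 0.458  -0.4223  0.028 ] [ 0.5784 -0.2985  0.035 ] [ 0.5182 -0.3604  0.0315]
ear 61 [0.6187 0.2023 0.0507] 39.756805255873324 0.12074275612806404<stdin>:16: RuntimeWarning: Mean of empty slice.
  ret = um.true_divide(
  ret = ret.dtype.type(ret / rcount)
Traceback (most recent call last):
ValueError: zero-size array to reduction operation maximum which has no identity
```

View pics/g.png

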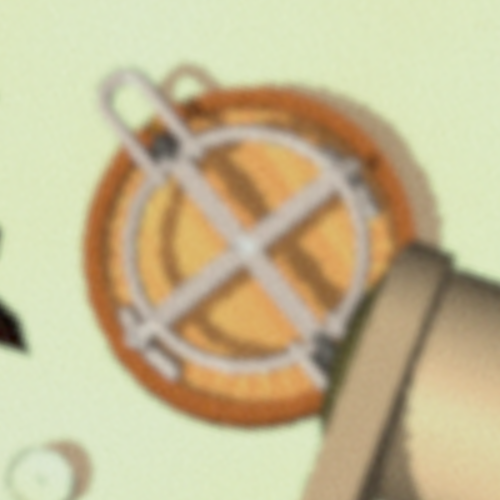

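The stand is level (0.1°) and seated: the left ear is at (125,95), both dark feet are in the notches, and the cross centre is at (249,245), i.e. (.533,.131). Next is the dish. I'll pinch its +y rim with the tool tilted 19°.

```bash
cat > go.py <<'E'
from h import *
import sys
from scipy.spatial.transform import Rotation as Ro
np.set_printoptions(precision=3,suppress=True)
def rel(tgt,R=None):
    s=env.observe();R0=np.array(s["tool_rot"]);p=np.array(s["position"])
    if R is None:R=R0
    print("turn",np.degrees((Ro.from_matrix(R0.T@R)).as_rotvec())/8,"shift",R0.T@(np.array(tgt)-p)/.03)
a=np.radians(19);RG=np.array([[1,0,0],[0,-np.cos(a),-np.sin(a)],[0,np.sin(a),-np.cos(a)]]).T
RG=np.c_[[1,0,0],[0,-np.cos(a),np.sin(a)],[0,-np.sin(a),-np.cos(a)]]
E
python3 - <<'E'
from go import *
print(np.linalg.det(RG),RG)
g=np.array([.519,-.252,.1805]);rel(g-RG[:,2]*.09,RG)
E
```

```text
1.0 [[ 1.     0.     0.   ]
 [ 0.    -0.946 -0.326]
 [ 0.     0.326 -0.946]]
turn [-2.317 -0.658  3.965] shift [1.052 9.503 4.449]
```

```bash
python3 -m creep '-2.32 -0.66 3.97 1.05 9.5 1 32;-2.32 -0.66 3.97 1.05 9.5 1 32;-2.32 -0.66 3.97 1.05 9.5 1 32;-2.32 -0.66 3.97 1.05 9.5 2 32;-2.32 -0.66 3.97 1.05 9.5 3 32;-2.32 -0.66 3.97 1.05 9.5 4.45 32;-2.32 -0.66 3.97 1.05 9.5 4.45 32;-2.32 -0.66 3.97 1.05 9.5 4.45 32;-2.32 -0.66 3.97 1.05 9.5 4.45 32;-2.32 -0.66 3.97 1.05 9.5 4.45 32;-2.32 -0.66 3.97 1.05 9.5 4.45 32'; python3 - <<'E'
from go import *
g=np.array([.519,-.252,.1805]);rel(g-RG[:,2]*.09,RG);rel(g,RG)
p=get_image("wrist");cv2.imwrite("pics/h.png",p["image"]);C=cloud(p);d=p["depth"]
I=cv2.cvtColor(p["image"],cv2.COLOR_BGR2HSV)
m=((I[...,0]<12)|(I[...,0]>172))&(I[...,1]>130)&(d>0)&(np.abs(C[...,0]-.519)<.008)&(C[...,1]>-.33)
S=C[m];o=np.argsort(S[:,1]);print(S[o][::max(1,len(o)//30)])
E
```

```text
time_s: 8.25
position: [0.5181, -0.2223, 0.268]
tool_rot: [[1.0, -0.002, 0.003], [-0.001, -0.945, -0.328], [0.003, 0.328, -0.945]]
ft_force: [-0.0, -1.5, -0.1]
grip_width: 0.0318
gripper_force: 0.0
turn [ 0.018 -0.02  -0.013] shift [ 0.03  -0.014  0.08 ]
turn [ 0.018 -0.02  -0.013] shift [ 0.021 -0.021  3.08 ]
[[ 0.515 -0.33   0.028]
 [ 0.518 -0.329  0.028]
 [ 0.515 -0.328  0.027]
 [ 0.516 -0.327  0.027]
 [ 0.514 -0.325  0.027]
 [ 0.514 -0.324  0.026]
 [ 0.516 -0.323  0.027]
 [ 0.52  -0.322  0.025]
 [ 0.523 -0.321  0.027]
 [ 0.514 -0.32   0.026]
 [ 0.517 -0.319  0.027]
 [ 0.523 -0.318  0.027]
 [ 0.513 -0.316  0.028]
 [ 0.516 -0.315  0.026]
 [ 0.526 -0.314  0.026]
 [ 0.526 -0.313  0.027]
 [ 0.523 -0.312  0.028]
 [ 0.522 -0.311  0.026]
 [ 0.513 -0.31   0.026]
 [ 0.518 -0.309  0.027]
 [ 0.514 -0.308  0.027]
 [ 0.513 -0.307  0.027]
 [ 0.526 -0.306  0.028]
 [ 0.511 -0.305  0.027]
 [ 0.523 -0.304  0.03 ]
 [ 0.52  -0.302  0.031]
 [ 0.527 -0.301  0.032]
 [ 0.512 -0.301  0.031]
 [ 0.516 -0.3    0.031]
 [ 0.517 -0.299  0.03 ]
 [ 0.523 -0.293  0.113]]
```

View pics/h.png

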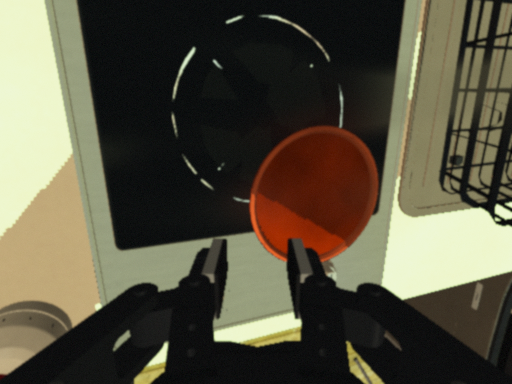

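The wrist view shows the dish at (315,195), with the rim's left edge at column 252 between the fingers at (215,280) and (300,280). The interior depth reads high, so I'll check the profile.

```bash
python3 - <<'E'
from go import *
for v in("wrist","top","scene"):
    p=get_image(v);C=cloud(p);d=p["depth"]
    r=np.hypot(C[...,0]-.519,C[...,1]+.362)
    print(v,[(R,np.round(np.median(C[...,2][(d>0)&(r<R/1e3)&(r>R/1e3-.006)&(C[...,2]<.06)]),4)) for R in(6,20,35,45,50,55,60,66,75,85)])
    y=C[...,1]+.362
    print([(Y,np.round(np.median(C[...,2][(d>0)&(abs(C[...,0]-.519)<.02)&(abs(y-Y/1e3)<.002)&(C[...,2]<.06)]),4)) for Y in(-64,-60,-56,-52,-48,-44,-30,0,30,44,48,52,56,60,64,70)])
E
```

```text
wrist [(6, np.float64(0.0266)), (20, np.float64(0.0267)), (35, np.float64(0.0267)), (45, np.float64(0.0267)), (50, np.float64(0.0267)), (55, np.float64(0.0268)), (60, np.float64(0.0281)), (66, np.float64(0.0051)), (75, np.float64(0.0043)), (85, np.float64(0.0043))]
[(-64, np.float64(nan)), (-60, np.float64(0.0302)), (-56, np.float64(0.0306)), (-52, np.float64(0.0277)), (-48, np.float64(0.0267)), (-44, np.float64(0.0266)), (-30, np.float64(0.0267)), (0, np.float64(0.0266)), (30, np.float64(0.0269)), (44, np.float64(0.0268)), (48, np.float64(0.0268)), (52, np.float64(0.0266)), (56, np.float64(0.0258)), (60, np.float64(0.0269)), (64, np.float64(0.0044)), (70, np.float64(0.0042))]
top [(6, np.float64(0.0271)), (20, np.float64(0.0273)), (35, np.float64(0.0271)), (45, np.float64(0.0275)), (50, np.float64(0.0273)), (55, np.float64(0.0269)), (60, np.float64(0.0284)), (66, np.float64(0.0081)), (75, np.float64(0.0046)), (85, np.float64(0.0048))]
[(-64, np.float64(0.0271)), (-60, np.float64(0.0314)), (-56, np.float64(0.0296)), (-52, np.float64(0.0273)), (-48, np.float64(0.0264)), (-44, np.float64(0.0275)), (-30, np.float64(0.0276)), (0, np.float64(0.0274)), (30, np.float64(0.0259)), (44, np.float64(0.0266)), (48, np.float64(nan)), (52, np.float64(nan)), (56, np.float64(nan)), (60, np.float64(nan)), (64, np.float64(nan)), (70, np.float64(nan))]
scene [(6, np.float64(0.0268)), (20, np.float64(0.0268)), (35, np.float64(0.0273)), (45, np.float64(0.0271)), (50, np.float64(0.027)), (55, np.float64(0.0259)), (60, np.float64(0.027)), (66, np.float64(0.0057)), (75, np.float64(0.0046)), (85, np.float64(0.0047))]
[(-64, np.float64(0.0047)), (-60, np.float64(0.0048)), (-56, np.float64(0.0249)), (-52, np.float64(0.0114)), (-48, np.float64(0.0096)), (-44, np.float64(0.0272)), (-30, np.float64(0.027)), (0, np.float64(0.027)), (30, np.float64(0.0273)), (44, np.float64(0.0272)), (48, np.float64(0.0277)), (52, np.float64(0.0273)), (56, np.float64(0.029)), (60, np.float64(0.0299)), (64, np.float64(0.0286)), (70, np.float64(nan))]
  return _methods._mean(a, axis=axis, dtype=dtype,
  ret = ret.dtype.type(ret / rcount)
```

The floor reads only 6 mm below the rim, which contradicts the given 7 mm floor. I'll descend in small guarded steps.

```bash
python3 -m creep '0 0 0 0 0 1 32;0 0 0 0 0 2 32;0 0 0 0 0 2.5 32;0 0 0 0 0 2.5 32;0 0 0 0 0 2.5 32'; python3 -m creep '0 0 0 0 0 0.12 32;0 0 0 0 0 0.12 32;0 0 0 0 0 0.12 32'|grep -E "pos|ft"; python3 -m creep '0 0 0 0 0 0.1 32;0 0 0 0 0 0.1 32;0 0 0 0 0 0.1 32'|grep -E "pos|ft"
```

```text
time_s: 8.95
position: [0.5184, -0.2475, 0.1961]
tool_rot: [[1.0, -0.002, 0.001], [-0.002, -0.945, -0.327], [0.002, 0.327, -0.945]]
ft_force: [0.7, 0.4, -0.2]
grip_width: 0.0319
gripper_force: 0.0
position: [0.5183, -0.2486, 0.1924]
ft_force: [-0.3, -0.9, -0.2]
position: [0.5182, -0.2497, 0.189]
ft_force: [-0.1, -0.7, 0.1]
```

```bash
python3 -m creep '0 0 0 0 0 0.1 32;0 0 0 0 0 0.1 32;0 0 0 0 0 0.1 32'|grep -E "pos|ft"; python3 -m creep '0 0 0 0 0 0.1 32;0 0 0 0 0 0.1 32;0 0 0 0 0 0.1 32'|grep -E "pos|ft";python3 -m creep '0 0 0 0 0 0.1 32;0 0 0 0 0 0.1 32;0 0 0 0 0 0.1 32'|grep -E "pos|ft"
```

```text
position: [0.5182, -0.2507, 0.1861]
ft_force: [1.3, 0.6, 0.1]
position: [0.5182, -0.2517, 0.1832]
ft_force: [0.2, -0.3, -0.1]
position: [0.5182, -0.2527, 0.1804]
ft_force: [-0.4, 0.2, -0.6]
```

No contact, so I'm at depth. I'll close gently and watch.

```bash
python3 -m creep '0 0 0 0 0 0 20;0 0 0 0 0 0 10;0 0 0 0 0 0 0;0 0 0 0 0 0 0;0 0 0 0 0 0 0;0 0 0 0 0 0 0;0 0 0 0 0 0 0' 25; python3 -m creep '0 0 0 0 0 0 0;0 0 0 0 0 0 0;0 0 0 0 0 0 0' 60; python3 - <<'E'
from go import *
t=get_image("scene");C=cloud(t);I=cv2.cvtColor(t["image"],cv2.COLOR_BGR2HSV)
red=((I[...,0]<10)|(I[...,0]>172))&(I[...,1]>150)&(t["depth"]>0)&(np.hypot(C[...,0]-.52,C[...,1]+.36)<.1)&(C[...,2]<.05)
S=C[red];print(S.min(0),S.max(0),(S.min(0)+S.max(0))/2)
E
```

```text
time_s: 11.15
position: [0.5183, -0.2526, 0.1806]
tool_rot: [[1.0, -0.002, 0.001], [-0.001, -0.945, -0.327], [0.001, 0.327, -0.945]]
ft_force: [0.3, 2.6, 2.5]
grip_width: 0.0061
gripper_force: 25.1
time_s: 11.45
position: [0.5184, -0.2526, 0.181]
tool_rot: [[1.0, -0.002, 0.001], [-0.001, -0.945, -0.327], [0.002, 0.327, -0.945]]
ft_force: [2.5, 3.0, 4.7]
grip_width: 0.0049
gripper_force: 58.7
[ 0.459 -0.423  0.002] [ 0.596 -0.276  0.035] [ 0.527 -0.35   0.019]
```

```bash
python3 -m creep '0 0 0 0 0.1 -0.28 0;0 0 0 0 0.2 -0.57 0;0 0 0 0 0.33 -0.95 0;0 0 0 0 0.5 -1.42 0;0 0 0 0 0.65 -1.9 0;0 0 0 0 0.85 -2.46 0;0 0 0 0 1.05 -3 0;0 0 0 0 1.2 -3.5 0;0 0 0 0 1.31 -3.78 0;0 0 0 0 1.31 -3.78 0;0 0 0 0 1.31 -3.78 0'; cat > tilt.py <<'E'
from go import *
import sys
for v in sys.argv[1:]:
    t=get_image(v);C=cloud(t);I=cv2.cvtColor(t["image"],cv2.COLOR_BGR2HSV);g=env.observe()["position"]
    red=((I[...,0]<12)|(I[...,0]>172))&(I[...,1]>140)&(t["depth"]>0)&(np.hypot(C[...,0]-g[0],C[...,1]-g[1]+.11)<.07)
    S=C[red];z0=np.median(S[:,2]);S=S[abs(S[:,2]-z0)<.02]
    A=np.c_[S[:,:2]-S[:,:2].mean(0),np.ones(len(S))];k=np.ones(len(S),bool)
    for _ in range(6):
        x=np.linalg.lstsq(A[k],S[k,2],rcond=None)[0];k=abs(A@x-S[:,2])<.002
    print(v,len(S),k.sum(),"slope deg",np.degrees(x[:2]),"z",x[2],"center",(S.min(0)+S.max(0))/2,"size",S.max(0)-S.min(0))
E
python3 tilt.py top scene wrist
```

```text
time_s: 12.6
position: [0.5179, -0.2527, 0.3001]
tool_rot: [[1.0, -0.002, -0.001], [-0.002, -0.945, -0.326], [0.0, 0.326, -0.945]]
ft_force: [0.2, 0.3, -3.6]
grip_width: 0.0044
gripper_force: 58.7
top 1108 695 slope deg [0.59  5.127] z 0.1409003009333682 center [ 0.512 -0.371  0.143] size [0.114 0.104 0.019]
scene 1411 1064 slope deg [0.744 5.009] z 0.14103975008661937 center [ 0.515 -0.364  0.136] size [0.121 0.119 0.03 ]
wrist 20802 16964 slope deg [0.735 5.069] z 0.14142431568480945 center [ 0.517 -0.361  0.143] size [0.122 0.125 0.036]
```

The dish hangs 5° low at its far side. I'll level it with a −5° turn about x while carrying it over to the stand.

```bash
python3 -m creep '-0.2 -0.03 -0.01 0.02 -0.5 -0.17 0;-0.4 -0.05 -0.02 0.05 -1.5 -0.52 0;-0.63 -0.08 -0.03 0.1 -3 -1.03 0;-0.63 -0.08 -0.03 0.14 -4.5 -1.55 0;-0.63 -0.08 -0.03 0.18 -6 -2.07 0;-0.63 -0.08 -0.03 0.23 -7.5 -2.59 0;-0.63 -0.08 -0.03 0.27 -9 -3.11 0;-0.63 -0.08 -0.03 0.32 -10.5 -3.62 0;-0.63 -0.08 -0.03 0.36 -12 -4.14 0;-0.63 -0.08 -0.03 0.4 -13 -4.49 0;-0.63 -0.08 -0.03 0.42 -13.5 -4.66 0;-0.63 -0.08 -0.03 0.42 -13.5 -4.66 0';  python3 tilt.py top wrist
```

```text
time_s: 13.95
position: [0.5314, 0.1771, 0.3]
tool_rot: [[1.0, 0.005, -0.01], [0.001, -0.913, -0.408], [-0.012, 0.408, -0.913]]
ft_force: [-0.2, -0.4, -3.5]
grip_width: 0.0045
gripper_force: 59.0
top 1848 1236 slope deg [-0.125 -0.062] z 0.151995519789905 center [0.527 0.053 0.153] size [0.12  0.113 0.016]
wrist 20178 16765 slope deg [0.119 0.016] z 0.15199746811273868 center [0.53  0.058 0.153] size [0.121 0.126 0.039]
```

```bash
cat > cen.py <<'E'
from go import *
from scipy.optimize import least_squares
for v in("wrist","top"):
    t=get_image(v);C=cloud(t);I=cv2.cvtColor(t["image"],cv2.COLOR_BGR2HSV);g=env.observe()["position"]
    red=((I[...,0]<12)|(I[...,0]>172))&(I[...,1]>140)&(t["depth"]>0)&(np.hypot(C[...,0]-g[0],C[...,1]-g[1]+.11)<.09)
    z0=np.median(C[red][:,2]);S=C[red&(abs(C[...,2]-z0-.0045)<.0025)]
    f=least_squares(lambda q:np.hypot(*(S[:,:2]-q[:2]).T)-.0585,[g[0],g[1]-.115],loss="soft_l1",f_scale=.001)
    print(v,len(S),f.x,np.median(abs(f.fun)),"floor",z0)
    tgt=np.array(g)+[.533-f.x[0],.131-f.x[1],0]
    rel(tgt);rel(tgt-[0,0,z0-.0218-.052])
E
python3 cen.py
```

```text
wrist 3427 [0.53  0.053] 0.000923996313440846 floor 0.1522166060772125
turn [0. 0. 0.] shift [ 0.095 -2.369 -1.062]
turn [0. 0. 0.] shift [ 0.125 -3.437  1.324]
top 312 [0.528 0.051] 0.007721125520845737 floor 0.152405996342885
turn [0. 0. 0.] shift [ 0.145 -2.432 -1.09 ]
turn [0. 0. 0.] shift [ 0.175 -3.502  1.301]
```

```bash
python3 -m creep '0 0 0 0.03 -0.8 -0.35 0;0 0 0 0.07 -1.6 -0.7 0;0 0 0 0.1 -2.2 -1 0;0 0 0 0.11 -2.38 -1.06 0;0 0 0 0.11 -2.6 -0.6 0;0 0 0 0.12 -2.8 -0.1 0;0 0 0 0.12 -3 0.4 0;0 0 0 0.12 -3.06 0.47 0;0 0 0 0.12 -3.06 0.47 0'; python3 tilt.py top wrist;python3 cen.py; python3 st.py pics/i.png
```

```text
time_s: 15.05
position: [0.5349, 0.2528, 0.2501]
tool_rot: [[1.0, 0.002, -0.012], [-0.003, -0.913, -0.408], [-0.012, 0.408, -0.913]]
ft_force: [0.8, 0.6, -1.1]
grip_width: 0.0044
gripper_force: 59.1
top 1800 1128 slope deg [-0.091  0.345] z 0.10212644137916697 center [0.532 0.129 0.104] size [0.123 0.112 0.016]
wrist 20024 16827 slope deg [0.167 0.074] z 0.10257611892531653 center [0.534 0.136 0.105] size [0.121 0.125 0.034]
wrist 3384 [0.534 0.132] 0.000927380475426013 floor 0.10293615855749215
turn [0. 0. 0.] shift [-0.019  0.016  0.007]
turn [0. 0. 0.] shift [-0.01  -0.38   0.894]
top 359 [0.531 0.127] 0.005590322959169204 floor 0.1031883465583141
turn [0. 0. 0.] shift [ 0.066 -0.11  -0.05 ]
turn [0. 0. 0.] shift [ 0.076 -0.51   0.844]
top plane tilt deg 0.44 z at c 0.0505 360
```

View pics/i.png

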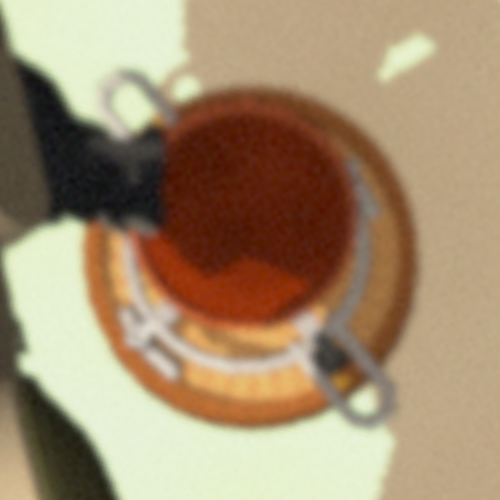

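The dish is over the stand and well centred. I'll lower it slowly.

```bash
python3 -m creep '0 0 0 0 -0.08 0.18 0;0 0 0 0 -0.16 0.36 0;0 0 0 0 -0.24 0.54 0;0 0 0 0 -0.31 0.7 0;0 0 0 0 -0.34 0.76 0;0 0 0 0 -0.34 0.76 0;0 0 0 0 -0.34 0.76 0'; for i in 1 2; do python3 -m creep '0 0 0 0 -0.02 0.045 0;0 0 0 0 -0.02 0.045 0;0 0 0 0 -0.02 0.045 0;0 0 0 0 -0.02 0.045 0'|grep -E "pos|ft"; done; python3 tilt.py wrist
```

```text
time_s: 16.0
position: [0.5344, 0.2537, 0.2252]
tool_rot: [[1.0, 0.003, -0.011], [-0.002, -0.913, -0.408], [-0.011, 0.408, -0.913]]
ft_force: [-0.6, -0.4, -3.0]
grip_width: 0.0043
gripper_force: 59.1
position: [0.5343, 0.2537, 0.2237]
ft_force: [0.1, -0.8, -3.0]
position: [0.5343, 0.2537, 0.2222]
ft_force: [-0.2, -0.1, -2.7]
wrist 20319 16940 slope deg [ 0.113 -0.035] z 0.07414952846995426 center [0.532 0.135 0.076] size [0.122 0.123 0.036]
```

```bash
for i in 1 2 3; do python3 -m creep '0 0 0 0 -0.01 0.025 0;0 0 0 0 -0.01 0.025 0;0 0 0 0 -0.01 0.025 0;0 0 0 0 -0.01 0.025 0'|grep -E "pos|ft"; done; python3 tilt.py wrist
```

```text
position: [0.5343, 0.2538, 0.2219]
ft_force: [-2.4, 2.9, 5.3]
position: [0.5342, 0.2539, 0.2217]
ft_force: [-2.1, 4.4, 9.6]
position: [0.5342, 0.2541, 0.2214]
ft_force: [-4.6, 6.3, 14.3]
wrist 20858 17425 slope deg [-0.158 -1.278] z 0.0745798714995739 center [0.533 0.137 0.076] size [0.122 0.126 0.037]
```

Contact made with slight overpress. I'll back off a little, open slightly and look.

```bash
python3 -m creep '0 0 0 0 0.02 -0.045 0;0 0 0 0 0.02 -0.045 0;0 0 0 0 0.02 -0.045 0' 20 |grep -E "ft|grip"; python3 -m creep '0 0 0 0 0.02 -0.05 7;0 0 0 0 0.02 -0.05 9;0 0 0 0 0.02 -0.05 11;0 0 0 0 0.02 -0.05 13;0 0 0 0 0.02 -0.05 13;0 0 0 0 0.02 -0.05 13'; python3 tilt.py wrist
```

```text
ft_force: [-2.3, 3.4, 7.0]
grip_width: 0.0049
gripper_force: 60.9
time_s: 19.0
position: [0.5343, 0.2536, 0.2228]
tool_rot: [[1.0, 0.003, -0.011], [-0.002, -0.913, -0.408], [-0.011, 0.408, -0.913]]
ft_force: [0.3, 0.1, -0.9]
grip_width: 0.013
gripper_force: 0.0
wrist 20460 16841 slope deg [ 0.074 -0.015] z 0.07413477599315944 center [0.539 0.133 0.076] size [0.108 0.119 0.037]
```

```bash
python3 -m creep '0 0 0 0 0 -0.15 15;0 0 0 0 0 -0.3 18;0 0 0 0 0 -0.5 20;0 0 0 0 0 -0.8 20;0 0 0 0 0 -1.3 20;0 0 0 0 0 -2 20;0 0 0 0 0 -3 20;0 0 0 0 0 -4 20;0 0 0 0 0 -5 20;0 0 0 0 0 -5 20;0 0 0 0 0 -5 20'; sed -i 's/-g\[1\]+.11)<.0[79]/-g[1]+(g[1]-.131))<.085/' tilt.py cen.py; python3 - <<'E'
from go import *
from scipy.optimize import least_squares
for v in("wrist","top"):
    t=get_image(v);C=cloud(t);I=cv2.cvtColor(t["image"],cv2.COLOR_BGR2HSV)
    red=((I[...,0]<12)|(I[...,0]>172))&(I[...,1]>140)&(t["depth"]>0)&(np.hypot(C[...,0]-.533,C[...,1]-.131)<.08)&(C[...,2]>.065)
    A=C[red];S=A[A[:,2]>np.median(A[:,2])+.003]
    F=A[abs(A[:,2]-np.median(A[:,2]))<.003];x=np.linalg.lstsq(np.c_[F[:,:2]-[.533,.131],np.ones(len(F))],F[:,2],rcond=None)[0]
    f=least_squares(lambda q:np.hypot(*(S[:,:2]-q).T)-.0585,[.533,.131],loss="soft_l1",f_scale=.001)
    print(v,len(S),f.x,np.median(abs(f.fun)),"slope",np.degrees(x[:2]),"floor",x[2])
print(env.observe()["ft_force"])
cv2.imwrite("pics/j.png",cv2.resize(ortho(t,.53,.13,.05,n=400),(500,500)))
E
```

```text
time_s: 20.15
position: [0.5356, 0.3152, 0.3603]
tool_rot: [[1.0, 0.003, -0.01], [-0.001, -0.913, -0.408], [-0.01, 0.408, -0.913]]
ft_force: [0.0, -0.1, -0.1]
grip_width: 0.0199
gripper_force: 0.0
wrist 675 [0.533 0.132] 0.0008076349665444849 slope [-0.038 -0.09 ] floor 0.07424869034310325
top 232 [0.531 0.128] 0.001997262799631066 slope [ 0.094 -0.028] floor 0.07439859848121615
[ 0.952 -1.697  1.335]
```

View pics/j.png

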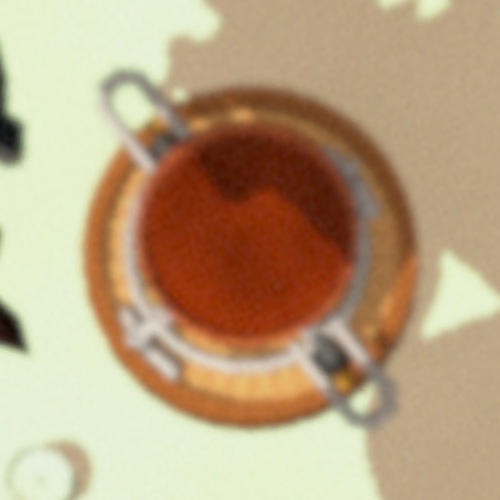

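The dish is level and centred on the seated stand: its centre is at (248,232), shifted up only by parallax, and both ears are unmoved. The gripper is clear, so I'm handing in.

```bash
python3 -c "
from rig import job;print(job.close_job())"
```

```text
the job is handed in; nothing more can be done
None
```

The stand is seated level with both long feet in the notches, and the dish stands upright on it, about 1 mm off centre by the wrist camera; the gripper is clear and the job was handed in at about 20 s, though no verdict came back.

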